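# Seat the cassette under a push-latch cover

### The job

Press the reader's push-latch cover so that it springs open, push the sample cassette underneath fully home with a fingertip, and then press the cover down again until it stays latched shut. Only press: do not pull the cassette up, and leave the vial on the reader and the loose things on the bench where they are.

Things in the scene. Friction and masses are not known exactly. Their poses are not given: they have to be found in the camera images.
- reader: White benchtop box fixed to the bench, 130 mm deep, 144 wide, 104 tall, dark screen on its front. Origin at bench level. Axes: x from its front to its rear, y to its left, z up. A bay in its top, 24 mm deep, 84 mm wide, open at the front, is roofed by the grey cover; beside the cover, level with it when closed, are a 10 mm rail (right) and a 50 mm shelf (left).
- cover_hinge (a point): Fixed point on the reader's top, 104 mm above the bench, right above the cover's hinge pin at mid-width of the cover. Axes are the reader's (x to its rear, y to its left along the hinge, z up): the cover lies towards -x from here. Its height is that of the closed cover's top face.
- cover_mid (a point): Fixed point on the reader, 40 mm in front of cover_hinge and at the same height: the middle of the closed cover's top face (it does not move with the cover). Same axes as cover_hinge.
- cover_edge (a point): Middle of the free front edge of the cover's top face, moving with it, 80 mm from the hinge. The cover is a grey plate 80 mm long, 78 mm wide, 5 mm thick, with an 8 mm skirt under this edge and, on top, a half-round press rib 3 mm high and 64 mm long across it, 60 mm from the hinge. Fully open, this edge is about 47 mm in front of cover_hinge and 61 mm above it. Axes turn with the cover.
- cover (a joint): Cover angle, rad: 0 latched shut, 0.9 fully open (edge up, leaning back). Push-push latch, acts on release: press to -0.09 or the stop at -0.12 (rib 5.5 to 7 mm below level) and let go: if latched, it springs open; if open, it latches. Let go sooner, it returns. Takes 2 to 4 N at the rib, uneven on the way: go by travel or the hard stop. Press an open cover on its top face, not on its end.
- cassette_top (a point): Centre of the top of the sample cassette, moving with it: white block, top 20 mm (x) by 50 mm (y), in a slot in the bay's floor, 69 mm in front of the hinge at mid-width of the cover, hidden while that is closed. The bay's floor is 24 mm below the closed cover's top. Axes as cover_hinge.
- cassette (a joint): How far the cassette is pushed down into its slot, m: 0 fully raised (top 12.5 mm above the bay's floor), 0.012 fully home against its stop (top 0.5 mm above the floor, flush with the slot's dark frame). It starts between 0.003 and 0.007. It slides stiffly (about 3 N) and stays where it is left.
- vial: small loose glass vial, 20 mm across, 36 mm tall, standing on the reader's left top shelf, about 30 mm left of the cover; origin at its underside
- reagent: small loose bottle, 32 mm across, 55 mm tall, on the bench in front of the instruments; origin at its underside
- cap: loose screw cap, 28 mm across, 14 mm tall, on the bench; origin at its underside
- marker: loose marker pen lying on the bench, 110 x 13 x 13 mm; origin under its middle, long along its own x
- pipette: loose hand pipette lying on the bench beyond the instruments, about 260 mm long, 28 mm high; origin at bench height under it, long along its own x
- squeeze: loose squeeze bottle, 52 mm across, 120 mm tall, beyond the instruments; origin at its underside
There are look-alikes about, which are no part of the job. Of the things shaped like the squeeze, the white one is meant. Leave any blue look-alike of the reader alone.

How it is judged:
By the outcome, as a careful person would: the job done as asked, in the order asked, and still so for the second after the job is handed in, with the robot touching nothing.
It also fails if it takes over 51 s, if anything falls off the work surface, if the arm or the gripper's body presses on something with over 40 N, if the wrist force passes 120 N, or if a joint passes its speed limit or range.

### The arm

A 6-joint arm with a two-finger parallel gripper is mounted at the origin on the work surface. World frame = base frame: x ahead of the robot, y to its left, z up, the work surface at z = 0. Lengths are in m, angles in degrees, forces in N, time in s.
With the tool pointing down it reaches from about 0.325 to 0.775 m from the base axis. Payload 5.5 kg.
Tool frame: the origin (TCP) lies midway between the tips of the shut fingers; the grasp point (between the pads) lies 19 mm behind it; z points along the fingers, y is the line along which they close (so a half turn about z gives the same grasp; the last joint's range is limited). The gripper opens to 88 mm and grips with 3 to 60 N. Pads are 20 mm wide; open, the fingers measure 115 mm over their backs; the gripper's body (75 mm by 178 mm) begins 61 mm behind the grasp point.
Start: joints at [-69.54, 5.22, 70.514, -0, 104.267, -3.249], TCP at [0.241, -0.549, 0.183] pointing down, gripper open.
Joint ranges: [-164.24, 164.24], [-49.07, 125.15], [9.68, 141.18], [-86.29, 266.29], [3.28, 154.24], [-151.56, 151.56]. Speed limits (degrees/s): [147.25, 147.25, 172.46, 180, 180, 180].

### API

Orientations are given as a 3x3 rotation matrix whose columns are the frame's x, y, z axes.
In Python, from bench import arm gives the robot as it stands.
- The arm moves only by the tool apply_moves, never from a script. Its argument "steps" is a list of rows, each a list of 3 entries, a list of its own where there are three numbers: the opening, from 0 (shut) to 1 (fully open), then the shift along the tool's x, y, z in mm, then the turn about the tool's z in rad. In form: [[gripper, [x, y, z], roll], ...]. A call has 1 to 20 rows; each row is the pose to reach, as a shift and turn from the pose commanded when the call began, along the tool's axes at that moment; what a row does not reach only later rows make up. A row lasts 1/12 s, in which the tool goes at most 41.7 mm and 7.16 degrees, less where a joint would pass 70% of its speed; a pose out of reach is approached as far as the arm can. A call with a gripper value outside its range is refused whole. The fingers move at their own pace and stop on an object; "newtons" is the grip in N (left out, the last holds). Time passes only in rows, so rows that repeat a pose let the fingers close. It gives the time, the measured TCP pose, the force, the opening and the grip force at its end, in the units of the state.
- arm.read_state(): the state, without advancing time (a new reading comes with each control period).
- arm.grab_frame(name): name is "side" or "top" or "wrist"; returns (picture, depth): 400x640x3 uint8, red, green, blue; 400x640 float32, m along the optical axis (not along the pixel's ray), 0 where there is no reading.
- arm.camera_model(name): a dict with "intrinsics" (3x3 intrinsics, pixels), "rvec" (rotation vector, rad) and "tvec" (3), from world to camera coordinates, as OpenCV has them; the wrist camera has in their place "mount" (4x4, takes a point from camera to tool coordinates, whose origin is the TCP and whose axes are the flange's). Camera axes: x right, y down, z forward; pixel columns grow to the right and rows downward; lengths in m; the calibration is good to about 2 mm. A picture is of the moment at which its call begins: read the wrist's pose just before it. camera_model takes no time and is no camera call.
- arm.finish_job(): hands the job in; it is judged then, once.
The state is a dict: "time": time; "joints": joint angles; "joint_velocities": joint speeds; "joint_efforts": joint torques, N m; "position": TCP position; "tcp_rot": TCP orientation; "wrist_force": force on the tool from outside, world axes, zero at the start; "wrist_torque": the same for the moment, N m; "finger_gap": opening from 0.0 (shut) to 1.0 (fully open); "gripper_force": force on a finger pad.
Only numpy, scipy, OpenCV 4.12 (cv2) and the standard library are available. Lean on these libraries where they do the work, as an engineer would, in place of code of your own. Each camera call takes 0.05 s, during which the arm holds its last target. There are 200 camera calls.

## Working session

There is one attempt and no reset: what is moved stays moved. The work goes in short steps, Python scripts to look and compute and a tool call to move; the robot and the scene stay as the last step left them, time stands still between calls to the robot, and variables do not carry over. Pictures are saved under pics/ and viewed, at most 10 in all, crops included, and the job is handed in when it is done.

Besides the shell and the picture viewer there is one more tool, called after "Request:" as a command line: name --argument value ..., lists and objects as JSON in quotes. apply_moves: Moves the arm, as the interface text tells. Its arguments: {"type":"object","properties":{"steps":{"type":"array","items":{"type":"array"}},"newtons":{"type":"number"}},"required":["steps"]}

```bash
mkdir -p pics; cat > h.py <<'E'
import numpy as np, cv2
from bench import arm
def cam(n):
    m=arm.camera_model(n); K=np.array(m["intrinsics"],float)
    if "rvec" in m:
        R=cv2.Rodrigues(np.array(m["rvec"],float))[0]; t=np.array(m["tvec"],float).ravel()
        return K,R.T,-R.T@t
    s=arm.read_state(); M=np.array(m["mount"],float); Rt=np.array(s["tcp_rot"]); p=np.array(s["position"])
    return K,Rt@M[:3,:3],Rt@M[:3,3]+p
def ray(c,uv,z):
    K,R,o=c; d=R@np.linalg.inv(K)@np.array([uv[0],uv[1],1.]); return o+d*(z-o[2])/d[2]
def cloud(c,D):
    K,R,o=c; v,u=np.indices(D.shape); P=np.stack([(u-K[0,2])/K[0,0]*D,(v-K[1,2])/K[1,1]*D,D],-1)
    return P@R.T+o
E
python3 - <<'E'
from h import *
s=arm.read_state(); print(s["time"],s["position"],s["tcp_rot"])
ims=[]
for n in("top","side"):
    c=cam(n); I,D=arm.grab_frame(n); np.savez(n+".npz",I=I,D=D,R=c[1],o=c[2],K=c[0]); print(n,c[2],c[1][:,2])
    cv2.imwrite(f"pics/{n}0.png",I[...,::-1])
E
```

```text
0.0 [ 0.24111155 -0.54902514  0.18191987] [[ 9.15604649e-01  4.02079194e-01 -6.69972734e-04]
 [ 4.02079737e-01 -9.15602885e-01  1.80032694e-03]
 [ 1.10445036e-04 -1.91777017e-03 -9.99998155e-01]]
top [ 0.42134175 -0.01135272  1.18454205] [ 0.1145355   0.0124588  -0.99334103]
side [0.3902794  0.73527092 0.77407396] [ 0.16244338 -0.72535875 -0.66892962]
```

View pics/top0.png

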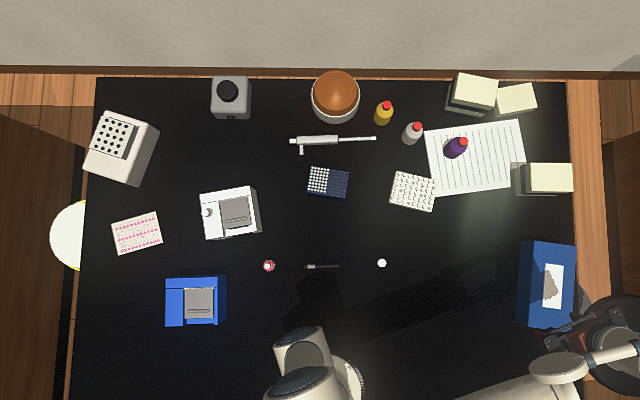

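View pics/side0.png

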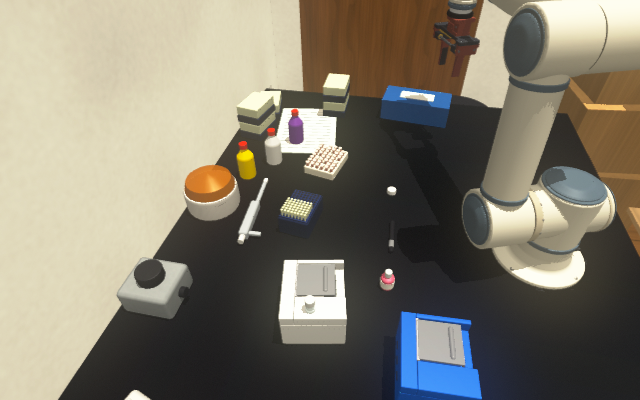

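The top view shows the white reader at about (230,212), with the grey cover at (235,209) and the vial at (208,212). The blue look-alike is at (195,300). The side view shows the reader at (314,300), its cover at (317,279) and the rib on the near-robot side at (325,279).

```bash
python3 - <<'E'
from h import *
for n,box in(("top",(195,265,178,245)),("side",(270,355,250,350))):
    d=np.load(n+".npz"); c=(d["K"],d["R"],d["o"]); I=d["I"];P=cloud(c,d["D"]); 
    x0,x1,y0,y1=box
    m=np.zeros(I.shape[:2],np.uint8); hsv=cv2.cvtColor(I,cv2.COLOR_RGB2HSV)
    m[y0:y1,x0:x1]=1
    top=m.astype(bool)&(abs(P[...,2]-.104)<.006)&(d["D"]>0)
    r=cv2.minAreaRect(P[top][:,:2].astype(np.float32)*1000); print(n,"topface",r,np.median(P[top][:,2]))
    g=top&(hsv[...,2]>90)&(hsv[...,2]<190)
    g=cv2.morphologyEx(g.astype(np.uint8),cv2.MORPH_OPEN,np.ones((3,3)))
    k,l,st,ce=cv2.connectedComponentsWithStats(g); 
    for i in np.argsort(-st[1:,4])[:2]+1:
        q=l==i; r=cv2.minAreaRect(P[q][:,:2].astype(np.float32)*1000); print("grey",st[i],r,cv2.boxPoints(r).round(1).tolist(),np.median(P[q][:,2]))
        uv=np.argwhere(q)[:,::-1]; W=np.array([ray(c,u,.104)[:2]*1000 for u in uv],np.float32); print("ray",cv2.minAreaRect(W))
    v=m.astype(bool)&(P[...,2]>.125); print("vial",np.median(P[v],0) if v.any() else 0, v.sum())
    cv2.imwrite(f"pics/{n}c.png",cv2.resize(I[y0:y1,x0:x1,::-1],None,fx=5,fy=5))
a=cv2.imread("pics/topc.png");b=cv2.imread("pics/sidec.png");h=max(a.shape[0],b.shape[0])
p=lambda z:cv2.copyMakeBorder(z,0,h-z.shape[0],0,0,0)
o=np.hstack([p(a),p(b)]);cv2.imwrite("pics/both.png",o);print(o.shape)
E
```

```text
top topface ((510.00738525390625, 275.0176086425781), (130.12001037597656, 144.2916717529297), 11.534382820129395) 0.1030353767540706
grey [220 197  31  32 766] ((510.4952087402344, 254.92755126953125), (82.16768646240234, 78.88519287109375), 11.072420120239258) [[462.6000061035156, 285.70001220703125], [477.79998779296875, 208.3000030517578], [558.4000244140625, 224.10000610351562], [543.2000122070312, 301.5]] 0.10354032961540371
ray ((510.26434326171875, 254.36614990234375), (81.79261779785156, 77.99285888671875), 10.900752067565918)
vial [0.50023564 0.32172679 0.13960551] 72
side topface ((509.502197265625, 280.359375), (130.1939697265625, 144.06883239746094), 11.092551231384277) 0.10406860788779726
grey [297 263  38  28 615] ((510.9427795410156, 249.9690399169922), (75.94049072265625, 75.46513366699219), 7.374838829040527) [[468.3999938964844, 282.5], [478.1000061035156, 207.6999969482422], [553.4000244140625, 217.39999389648438], [543.7999877929688, 292.29998779296875]] 0.10469454285194124
ray ((510.2228088378906, 252.2362823486328), (77.00515747070312, 68.9642333984375), 10.200250625610352)
vial [0.50047602 0.33792972 0.13975033] 150
(500, 775, 3)
```

View pics/both.png

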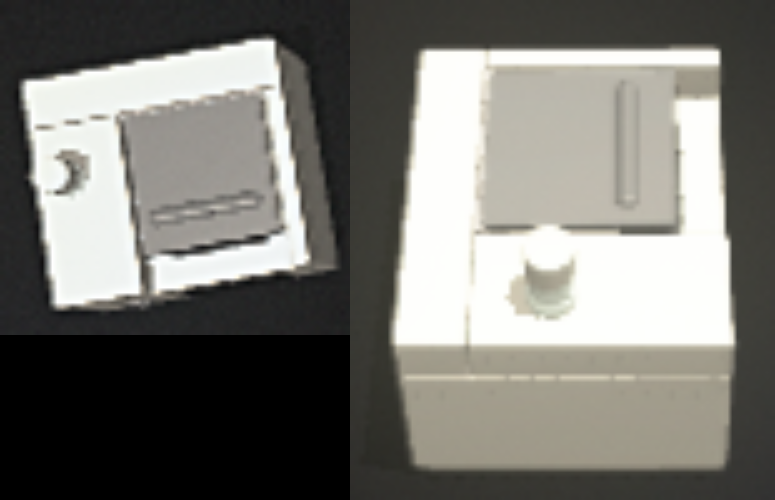

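The crops show the cover front and rib facing the robot, with the shelf and vial on the +y side. The cover centre is at about (0.5105, 0.255), yaw is 11.2°, and the measured sizes agree (82 x 79, 130 x 144). I'll go above the rib at (0.491, 0.251) with the fingers shut and tool x along reader x.

Request:
apply_moves --steps '[[0,[0,0,-40],0],[0,[0,0,-60],0],[0,[550,-632,-40],0.218],[0,[550,-632,-40],0.218],[0,[550,-632,-40],0.218],[0,[550,-632,-40],0.218],[0,[550,-632,-40],0.218],[0,[550,-632,-40],0.218],[0,[550,-632,-40],0.218],[0,[550,-632,-40],0.218],[0,[550,-632,-40],0.218],[0,[550,-632,-40],0.218],[0,[550,-632,-40],0.218],[0,[550,-632,-40],0.218],[0,[550,-632,-40],0.218],[0,[550,-632,-40],0.218],[0,[550,-632,-40],0.218],[0,[550,-632,-40],0.218],[0,[550,-632,-40],0.218],[0,[550,-632,-40],0.218]]'

```text
time: 1.77
position: [0.4644, 0.1687, 0.2247]
tcp_rot: [[0.981, 0.195, -0.0], [0.195, -0.981, -0.0], [-0.0, 0.0, -1.0]]
wrist_force: [0.8, -0.4, 1.4]
finger_gap: 0.006
gripper_force: 0.0
```

Request:
apply_moves --steps '[[0,[0,0,0],0],[0,[0,0,0],0],[0,[0,0,0],0]]'

```text
time: 2.02
position: [0.4642, 0.1662, 0.2247]
tcp_rot: [[0.981, 0.195, -0.001], [0.195, -0.981, -0.001], [-0.001, 0.001, -1.0]]
wrist_force: [0.6, -1.3, 0.1]
finger_gap: 0.004
gripper_force: 0.0
```

```bash
python3 - <<'E'
from h import *
s=arm.read_state(); print(s["time"],s["position"],np.round(s["tcp_rot"],4),s["finger_gap"],s["wrist_force"])
c=cam("wrist"); I,D=arm.grab_frame("wrist"); print(c[2],c[1][:,2]); P=cloud(c,D)
cv2.imwrite("pics/w1.png",I[...,::-1]); np.savez("w1.npz",I=I,D=D,K=c[0],R=c[1],o=c[2])
E
```

```text
2.0167 [0.46424838 0.1662282  0.22465553] [[ 9.808e-01  1.952e-01 -1.100e-03]
 [ 1.952e-01 -9.808e-01 -8.000e-04]
 [-1.300e-03  6.000e-04 -1.000e+00]] 0.003553776026885468 [ 0.55629067 -1.25497891  0.13683699]
[0.54756618 0.18256336 0.42593456] [-0.30131446 -0.0604649  -0.9516058 ]
```

View pics/w1.png

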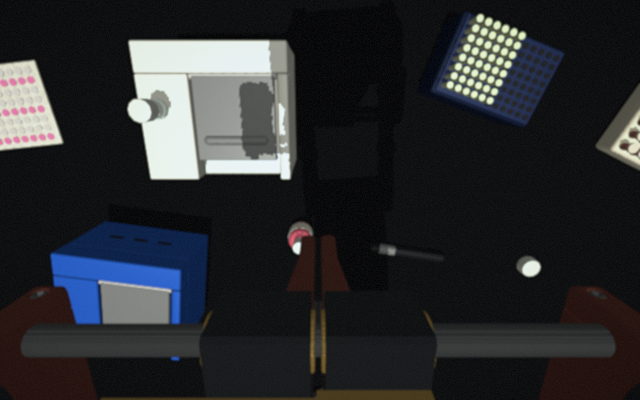

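The wrist view shows the reader with the cover at columns 192–275, the rib at row 140 (205–268) and the cover's front edge at row 160. I'll measure these by rays.

```bash
python3 - <<'E'
from h import *
d=np.load("w1.npz"); c=(d["K"],d["R"],d["o"]); s=arm.read_state(); R=np.array(s["tcp_rot"]);p=np.array(s["position"])
P=cloud(c,d["D"])
for n,uv,z in(("rib",(236.5,139.5),.107),("ribL",(205,140),.107),("ribR",(268,140),.107),("edge",(238,160.5),.104),("hinge L",(190,75),.104),("FL",(151,179),.104),("FR",(288,179),.104),("BL",(129,41),.104),("BR",(294,40),.104)):
    w=ray(c,uv,z); print(n,w.round(4),"depth",P[int(uv[1]),int(uv[0])].round(4),"tool mm",(R.T@(w-p)*1000).round(1))
E
```

```text
rib [0.4905 0.252  0.107 ] depth [0.4909 0.2524 0.1073] tool mm [ 42.4 -79.7 118.1]
ribL [0.484  0.2822 0.107 ] depth [0.484  0.2822 0.1069] tool mm [  41.9 -110.6  118.1]
ribR [0.496  0.2216 0.107 ] depth [0.4959 0.2217 0.1062] tool mm [ 41.9 -48.9 118.1]
edge [0.4693 0.2486 0.104 ] depth [0.4699 0.2486 0.1046] tool mm [ 21.  -80.5 121.1]
hinge L [0.541  0.3022 0.104 ] depth [0.5409 0.3024 0.1034] tool mm [ 101.7 -119.2  121. ]
FL [0.4328 0.334  0.104 ] depth [0.3959 0.3827 0.0004] tool mm [   1.7 -171.3  121.1]
FR [0.4601 0.196  0.104 ] depth [ 0.4317  0.2003 -0.0006] tool mm [  1.7 -30.6 121.1]
BL [0.5591 0.3585 0.104 ] depth [0.5592 0.359  0.1031] tool mm [ 130.4 -170.9  121. ]
BR [0.589  0.2122 0.104 ] depth [6.023e-01 2.218e-01 2.000e-04] tool mm [131.3 -21.6 121.1]
```

Request:
apply_moves --steps '[[0,[20,-35,0],0],[0,[42,-70,0],0],[0,[42,-80,30],0],[0,[42,-80,65],0],[0,[42,-80,95],0],[0,[42,-80,108],0],[0,[42,-80,112],0],[0,[42,-80,115],0],[0,[42,-80,117],0],[0,[42,-80,118],0],[0,[42,-80,119],0],[0,[42,-80,120],0],[0,[42,-80,121],0],[0,[42,-80,121],0]]'

```text
time: 3.23
position: [0.4902, 0.2531, 0.1044]
tcp_rot: [[0.981, 0.195, 0.0], [0.195, -0.981, 0.0], [0.0, -0.0, -1.0]]
wrist_force: [-0.3, 0.6, 0.2]
finger_gap: 0.004
gripper_force: 0.0
```

Request:
apply_moves --steps '[[0,[0,0,1],0],[0,[0,0,2],0],[0,[0,0,2],0]]'

```text
time: 3.48
position: [0.49, 0.2531, 0.1018]
tcp_rot: [[0.981, 0.195, -0.0], [0.195, -0.981, -0.0], [-0.0, 0.0, -1.0]]
wrist_force: [-0.4, 0.2, -0.3]
finger_gap: 0.005
gripper_force: 0.0
```

Request:
apply_moves --steps '[[0,[0,0,1],0],[0,[0,0,1.5],0],[0,[0,0,1.5],0]]'

```text
time: 3.73
position: [0.4901, 0.253, 0.1004]
tcp_rot: [[0.981, 0.195, -0.0], [0.195, -0.981, -0.0], [-0.0, 0.0, -1.0]]
wrist_force: [-0.6, 0.1, 0.2]
finger_gap: 0.006
gripper_force: 0.0
```

Request:
apply_moves --steps '[[0,[0,0,0.5],0],[0,[0,0,1],0],[0,[0,0,1],0]]'

```text
time: 3.98
position: [0.4901, 0.253, 0.0995]
tcp_rot: [[0.981, 0.195, -0.0], [0.195, -0.981, -0.0], [-0.0, -0.0, -1.0]]
wrist_force: [-0.1, 0.0, -0.9]
finger_gap: 0.004
gripper_force: 0.0
```

```bash
python3 - <<'E'
from h import *
s=arm.read_state(); print(s["position"],s["wrist_force"],s["wrist_torque"],s["joint_efforts"])
I,D=arm.grab_frame("side"); J,_=arm.grab_frame("wrist")
cv2.imwrite("pics/s2.png",np.hstack([cv2.resize(I[220:350,250:380,::-1],(400,400)),cv2.resize(J[150:270,250:370,::-1],(400,400))]))
E
```

```text
[0.49007567 0.25304052 0.09950398] [-0.11834603  0.00703396 -0.89728343] [0.03426378 0.01467805 0.0680138 ] [ 2.63375528e-03 -3.91385293e+01 -4.08580256e+01 -1.26640112e-03
 -8.81448342e-02 -1.86817840e-05]
```

View pics/s2.png

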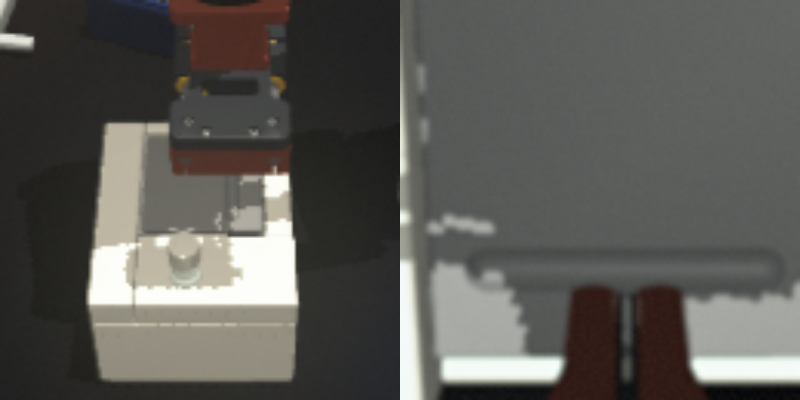

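The side crop shows the fingers over the rib, and the wrist crop shows the tips at the rib's near edge. I can't tell contact from these, so I'll check the cover's tilt from the depth.

```bash
cat >> h.py <<'E'
H=np.array([0.4642,0.1662])+np.array([[.9808,.1952],[.1952,-.9808]])@np.array([.1015,-.080])
def reader(P):  # world -> cover_hinge frame
    x=np.array([.9808,.1952]);y=np.array([-.1952,.9808]); q=P[...,:2]-H
    return np.stack([q@x,q@y,P[...,2]-.104],-1)*1000
E
python3 - <<'E'
from h import *
for n in("wrist","side"):
    c=cam(n); I,D=arm.grab_frame(n); Q=reader(cloud(c,D)); ok=(D>0)
    for x in range(-95,15,6):
        r=[]
        for y0,y1 in((-33,-15),(15,33),(44,50)):
            m=ok&(abs(Q[...,0]-x)<3)&(Q[...,1]>y0)&(Q[...,1]<y1)&(abs(Q[...,2])<30); r.append((round(float(np.median(Q[m][:,2])),1),int(m.sum())) if m.sum()>4 else None)
        print(n,x,r)
E
```

```text
wrist -95 [(-24.1, 121), (-24.2, 123), (-0.2, 66)]
wrist -89 [None, None, (-0.3, 64)]
wrist -83 [None, None, (-0.1, 63)]
wrist -77 [(1.3, 199), (1.4, 189), (-0.2, 77)]
wrist -71 [(1.3, 220), (1.2, 225), (-0.1, 70)]
wrist -65 [(1.4, 194), (1.4, 184), (-0.0, 76)]
wrist -59 [(3.3, 251), (3.3, 258), (-0.3, 76)]
wrist -53 [(1.0, 245), (1.0, 255), (-0.4, 77)]
wrist -47 [(0.8, 242), (0.8, 246), (-0.4, 82)]
wrist -41 [(0.7, 251), (0.7, 244), (-0.2, 81)]
wrist -35 [(0.6, 260), (0.6, 257), (-0.2, 85)]
wrist -29 [(0.4, 263), (0.5, 262), (-0.2, 85)]
wrist -23 [(0.1, 266), (0.3, 268), (-0.2, 90)]
wrist -17 [(0.2, 275), (0.2, 282), (-0.3, 93)]
wrist -11 [(0.0, 286), (0.0, 281), (-0.3, 94)]
wrist -5 [(-0.1, 298), (-0.1, 284), (-0.3, 93)]
wrist 1 [(-0.7, 300), (-0.7, 307), (-0.6, 102)]
wrist 7 [(-0.2, 300), (-0.3, 306), (-0.2, 104)]
wrist 13 [(-0.2, 299), (-0.2, 301), (-0.2, 98)]
side -95 [(-23.8, 5), (-24.3, 18), (-0.2, 6)]
side -89 [(-24.1, 7), (-24.4, 16), (-0.4, 6)]
side -83 [(-23.9, 7), (-23.4, 14), (-0.8, 6)]
side -77 [None, (1.5, 22), (-0.3, 7)]
side -71 [None, (1.4, 25), (-1.1, 8)]
side -65 [None, (1.4, 25), (0.1, 6)]
side -59 [None, (3.2, 26), (-0.3, 5)]
side -53 [None, (0.7, 26), (0.1, 6)]
side -47 [None, (0.3, 23), (-0.2, 8)]
side -41 [None, (0.5, 24), (-1.1, 6)]
side -35 [None, (0.3, 23), None]
side -29 [None, (0.4, 25), None]
side -23 [None, (0.5, 23), None]
side -17 [(0.8, 8), (0.2, 25), None]
side -11 [(-0.2, 21), (0.2, 23), (-1.1, 6)]
side -5 [(0.1, 16), (-0.2, 22), (-0.5, 7)]
side 1 [(-0.7, 16), (-0.4, 21), (-2.4, 7)]
side 7 [(-0.6, 19), (0.2, 18), (-0.3, 9)]
side 13 [(0.2, 18), (0.2, 20), (0.8, 7)]
```

```bash
python3 - <<'E'
from h import *
for n in("side","wrist"):
    c=cam(n); I,D=arm.grab_frame(n); Q=reader(cloud(c,D)); h=cv2.cvtColor(I,cv2.COLOR_RGB2HSV)
    m=(D>0)&(np.abs(Q[...,0]+59)<60)&(np.abs(Q[...,1])<60)&(Q[...,2]>2)&(Q[...,2]<150)&((h[...,1]>100)|(Q[...,2]>6))
    for z in range(2,140,6):
        k=m&(abs(Q[...,2]-z)<3)
        if k.sum()>5: q=Q[k]; print(n,z,k.sum(),np.percentile(q[:,:2],[2,98],0).round(0).tolist())
    if n=="side":
        o=np.hstack([cv2.resize(I[225:305,270:370,::-1],(700,560),interpolation=2)]);cv2.imwrite("pics/s3.png",o)
E
```

```text
side 122 37 [[-91.0, 26.0], [-27.0, 29.0]]
side 128 14 [[-91.0, 26.0], [-28.0, 37.0]]
side 134 50 [[-92.0, -0.0], [-26.0, 39.0]]
wrist 38 139 [[-50.0, -9.0], [-47.0, 9.0]]
wrist 44 173 [[-50.0, -9.0], [-47.0, 8.0]]
wrist 50 201 [[-50.0, -9.0], [-47.0, 9.0]]
wrist 56 231 [[-52.0, -9.0], [-47.0, 8.0]]
wrist 62 237 [[-50.0, -9.0], [-47.0, 9.0]]
wrist 68 360 [[-65.0, -10.0], [-47.0, 9.0]]
wrist 74 365 [[-67.0, -11.0], [-47.0, 10.0]]
wrist 80 433 [[-50.0, -11.0], [-47.0, 11.0]]
wrist 86 389 [[-50.0, -12.0], [-47.0, 12.0]]
wrist 92 192 [[-59.0, -2.0], [-47.0, 2.0]]
wrist 98 13 [[-48.0, -2.0], [-47.0, 2.0]]
wrist 116 39 [[-64.0, -2.0], [-51.0, 4.0]]
wrist 122 1971 [[-27.0, -26.0], [-25.0, 25.0]]
wrist 128 5757 [[-32.0, -57.0], [-25.0, 57.0]]
wrist 134 10092 [[-37.0, -58.0], [-25.0, 58.0]]
```

View pics/s3.png

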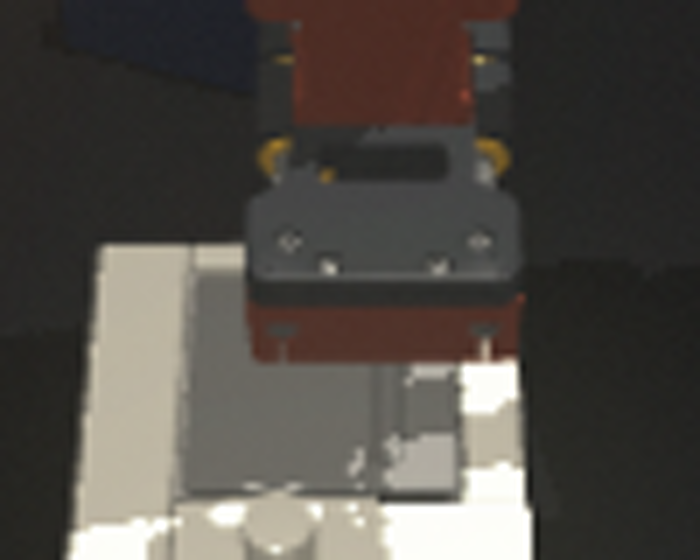

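The side crop shows the gripper body ending at crop row 360, with no finger visible below it and the rib clear. I'll check heights along the pixel columns.

```bash
python3 - <<'E'
from h import *
print(arm.camera_model("wrist")["mount"])
for n,col,rows in(("side",325,range(250,292,3)),("wrist",309,range(225,330,7)),("wrist",327,range(231,300,14))):
    c=cam(n); I,D=arm.grab_frame(n); Q=reader(cloud(c,D))
    for r in rows: print(n,col,r,Q[r,col].round(0),round(float(D[r,col]),3),I[r,col])
E
```

```text
[[-1.00165484e-03 -9.51995387e-01 -3.06110731e-01  8.46477345e-02]
 [ 9.99999463e-01 -1.03515666e-03 -5.28891622e-05  3.56601910e-04]
 [-2.66522322e-04 -3.06110619e-01  9.51995913e-01 -2.01386618e-01]
 [ 0.00000000e+00  0.00000000e+00  0.00000000e+00  1.00000000e+00]]
side 325 250 [-60.  28. 122.] 0.712 [47 47 46]
side 325 253 [-60.  66. 159.] 0.658 [70 70 71]
side 325 256 [-60.  72. 158.] 0.655 [70 73 70]
side 325 259 [-60.  78. 158.] 0.65 [72 74 72]
side 325 262 [-60.  84. 157.] 0.647 [72 73 71]
side 325 265 [-60.  90. 157.] 0.643 [55 55 52]
side 325 268 [-60.  90. 148.] 0.649 [54 48 44]
side 325 271 [-60.  83. 132.] 0.664 [79 49 41]
side 325 274 [-60.  81. 121.] 0.673 [80 52 43]
side 325 277 [-59.   2.   5.] 0.81 [104 100  94]
side 325 280 [-59.   7.   2.] 0.808 [105 103  97]
side 325 283 [-59.  15.   3.] 0.801 [105 103  97]
side 325 286 [-59.  24.   5.] 0.793 [107 103  98]
side 325 289 [-59.  30.   3.] 0.791 [135 134 125]
wrist 309 225 [-55.   5.   2.] 0.21 [74 76 75]
wrist 309 232 [-59.   5.   4.] 0.21 [89 91 89]
wrist 309 239 [-48.   4.  40.] 0.172 [52 31 25]
wrist 309 246 [-48.   4.  49.] 0.164 [48 26 21]
wrist 309 253 [-48.   4.  55.] 0.158 [50 31 25]
wrist 309 260 [-48.   4.  63.] 0.15 [49 27 22]
wrist 309 267 [-48.   4.  69.] 0.144 [50 26 24]
wrist 309 274 [-48.   4.  74.] 0.14 [50 28 26]
wrist 309 281 [-48.   3.  81.] 0.133 [53 32 29]
wrist 309 288 [-48.   3.  86.] 0.128 [49 26 19]
wrist 309 295 [-25.   2. 123.] 0.086 [20 22 24]
wrist 309 302 [-26.   2. 125.] 0.084 [16 21 21]
wrist 309 309 [-25.   2. 129.] 0.08 [20 23 22]
wrist 309 316 [-26.   2. 131.] 0.078 [23 24 23]
wrist 309 323 [-25.   2. 134.] 0.075 [25 26 23]
wrist 327 231 [-59.  -6.   5.] 0.209 [96 99 96]
wrist 327 245 [-48.  -5.  47.] 0.165 [50 28 24]
wrist 327 259 [-48.  -5.  62.] 0.151 [50 30 26]
wrist 327 273 [-48.  -4.  74.] 0.139 [51 29 24]
wrist 327 287 [-47.  -4.  86.] 0.128 [50 28 24]
```

The reported TCP sits about 40 mm below the real fingertips: the wrist depth puts the tips about 37 mm above cover level, and the body and line of sight agree. I'll keep descending under force watch.

Request:
apply_moves --steps '[[0,[-1,0,12],0],[0,[-1,0,22],0],[0,[-1,0,26],0],[0,[-1,0,28],0],[0,[-1,0,28],0]]'

```text
time: 4.85
position: [0.4885, 0.2526, 0.0703]
tcp_rot: [[0.981, 0.195, -0.002], [0.195, -0.981, -0.001], [-0.002, 0.0, -1.0]]
wrist_force: [0.7, 0.6, 0.1]
finger_gap: 0.007
gripper_force: 0.0
```

Request:
apply_moves --steps '[[0,[0,0,1],0],[0,[0,0,2],0],[0,[0,0,3],0],[0,[0,0,3],0]]'

```text
time: 5.18
position: [0.4894, 0.253, 0.0689]
tcp_rot: [[0.981, 0.195, 0.001], [0.195, -0.981, 0.0], [0.001, -0.0, -1.0]]
wrist_force: [0.1, -0.0, 0.5]
finger_gap: 0.009
gripper_force: 0.2
```

```bash
cat >> h.py <<'E'
def look(name=None):
    s=arm.read_state(); print(s["time"],"tcp",reader(np.array(s["position"])).round(1),"F",np.round(s["wrist_force"],1))
    c=cam("wrist"); I,D=arm.grab_frame("wrist"); Q=reader(cloud(c,D)); ok=D>0
    m=ok&(abs(abs(Q[...,1])-25)<8)&(Q[...,0]<-5)&(Q[...,0]>-55)&(Q[...,2]>-15)&(Q[...,2]<75)
    if m.sum()>50: print("cover slope",-np.polyfit(Q[m][:,0],Q[m][:,2],1)[0],m.sum())
    f=ok&(abs(abs(Q[...,1])-4.5)<2)&(np.indices(D.shape)[0]>234)&(I[...,0]>1.3*I[...,2].astype(float))&(D<.2)
    if f.sum(): print("tip z",np.percentile(Q[f][:,2],2),"x",np.median(Q[f][:,0]))
    if name: cv2.imwrite(name,I[...,::-1])
    return I,D,Q,c
E
python3 -c "from h import *;look()"
```

```text
5.1833 tcp [-59.9   0.2 -35.1] F [ 0.1 -0.   0.5]
cover slope 0.019316705574900086 5218
tip z 6.926695792401252 x -48.523348282812194
```

Request:
apply_moves --steps '[[0,[0,0,1],0],[0,[0,0,2],0],[0,[0,0,3],0],[0,[0,0,4],0],[0,[0,0,5],0],[0,[0,0,5],0]]'

```text
time: 5.73
position: [0.489, 0.2528, 0.0633]
tcp_rot: [[0.981, 0.195, -0.001], [0.195, -0.981, -0.0], [-0.001, 0.0, -1.0]]
wrist_force: [-0.8, -0.7, 1.9]
finger_gap: 0.004
gripper_force: 0.8
```

Request:
apply_moves --steps '[[0,[0,0,1],0],[0,[0,0,2],0],[0,[0,0,2],0]]'

```text
time: 5.98
position: [0.4891, 0.2529, 0.0614]
tcp_rot: [[0.981, 0.195, -0.0], [0.195, -0.981, -0.0], [-0.0, -0.0, -1.0]]
wrist_force: [-0.9, -1.1, 1.3]
finger_gap: 0.007
gripper_force: 0.8
```

```bash
python3 -c "from h import *;look()"
```

```text
5.9833 tcp [-60.2   0.1 -42.6] F [-0.9 -1.1  1.3]
cover slope -0.10378788255717479 5246
tip z -0.8672576820659444 x -48.78580396446786
```

Request:
apply_moves --steps '[[0,[0,0,0.5],0],[0,[0,0,1],0],[0,[0,0,1],0]]'

```text
time: 6.28
position: [0.4891, 0.2529, 0.0605]
tcp_rot: [[0.981, 0.195, -0.0], [0.195, -0.981, 0.0], [-0.0, -0.0, -1.0]]
wrist_force: [-0.2, -0.0, 1.6]
finger_gap: 0.008
gripper_force: 0.8
```

Request:
apply_moves --steps '[[0,[0,0,-20],0],[0,[0,0,-60],0],[0,[0,0,-100],0],[0,[-30,0,-140],0],[0,[-30,0,-140],0],[0,[-30,0,-140],0]]'

```text
time: 6.78
position: [0.4605, 0.2476, 0.2048]
tcp_rot: [[0.981, 0.195, 0.007], [0.195, -0.981, 0.003], [0.007, -0.002, -1.0]]
wrist_force: [-0.4, -1.0, 0.4]
finger_gap: 0.007
gripper_force: 0.0
```

```bash
python3 - <<'E'
from h import *
I,D,Q,c=look("pics/w4.png"); np.save("Q.npy",Q)
ok=D>0
for x in range(-99,6,5):
    r=[]
    for y0,y1 in((-35,-27),(-20,-8),(8,20),(27,35)):
        m=ok&(abs(Q[...,0]-x)<2.5)&(Q[...,1]>y0)&(Q[...,1]<y1)&(Q[...,2]<75)
        r.append(np.percentile(Q[m][:,2],[5,50,95]).round(1).tolist() if m.sum()>4 else None)
    print(x,r)
E
```

```text
6.7833 tcp [-89.3   0.5 100.8] F [-0.4 -1.   0.4]
cover slope 1.1355692769499637 2668
tip z 142.64942830949573 x -78.39884357226893
-99 [[-25.4, -24.4, -23.4], [-25.3, -24.1, -23.2], [-25.9, -24.6, -23.5], [-25.5, -24.4, -23.6]]
-94 [[-25.1, -24.1, -23.2], [-25.0, -24.1, -23.1], [-25.2, -24.3, -22.9], [-25.1, -24.2, -23.2]]
-89 [[-24.9, -24.0, -23.0], [-25.1, -24.0, -23.1], [-25.0, -24.3, -23.1], [-25.3, -24.3, -23.5]]
-84 [[-25.6, -24.3, -23.3], [-25.1, -23.9, -22.6], [-24.9, -23.9, -22.6], [-25.4, -24.0, -23.3]]
-79 [[-25.3, -24.2, -23.3], [-23.3, -17.4, -16.0], [-24.6, -17.5, -16.3], [-25.3, -24.1, -22.7]]
-74 [[-25.1, -24.1, -23.0], [-17.6, -16.4, -15.6], [-17.5, -16.6, -15.6], [-25.1, -24.2, -23.1]]
-69 [None, [-17.5, -16.5, -15.6], [-17.5, -16.7, -15.4], None]
-64 [None, None, None, None]
-59 [None, None, None, None]
-54 [[54.3, 55.8, 57.4], [53.8, 55.7, 57.3], [53.9, 55.5, 57.2], [53.5, 55.5, 57.0]]
-49 [[57.1, 59.2, 60.9], [57.5, 59.4, 61.1], [57.1, 58.9, 60.8], [57.4, 58.8, 60.6]]
-44 [[54.8, 57.8, 60.4], [55.0, 57.7, 60.7], [54.7, 57.8, 60.5], [54.8, 57.7, 60.7]]
-39 [[48.4, 51.4, 54.2], [48.7, 51.3, 54.4], [48.5, 51.6, 54.5], [47.9, 51.3, 54.4]]
-34 [[42.6, 46.4, 49.0], [46.1, 48.5, 49.9], [45.7, 48.5, 50.2], [41.8, 46.5, 48.8]]
-29 [[35.7, 39.0, 41.8], [35.7, 38.9, 46.3], [36.1, 39.2, 46.4], [36.2, 39.0, 43.1]]
-24 [[29.4, 32.3, 35.7], [29.2, 32.5, 35.3], [29.5, 32.2, 35.3], [28.9, 32.4, 35.4]]
-19 [[23.0, 26.1, 29.1], [23.0, 25.8, 29.3], [22.4, 26.1, 29.1], [23.5, 26.1, 29.0]]
-14 [[16.7, 19.3, 22.4], [16.6, 19.5, 22.2], [16.5, 20.1, 23.0], [16.5, 19.8, 23.3]]
-9 [[10.6, 13.7, 16.5], [10.3, 13.7, 16.3], [10.6, 13.0, 16.4], [10.6, 13.6, 16.4]]
-4 [[4.7, 7.4, 10.2], [4.2, 7.2, 10.5], [3.9, 7.3, 10.2], [4.3, 7.2, 10.7]]
1 [[-1.5, 0.9, 4.0], [-1.5, 0.8, 3.7], [-1.8, 0.6, 3.6], [-1.7, 0.7, 4.0]]
```

View pics/w4.png

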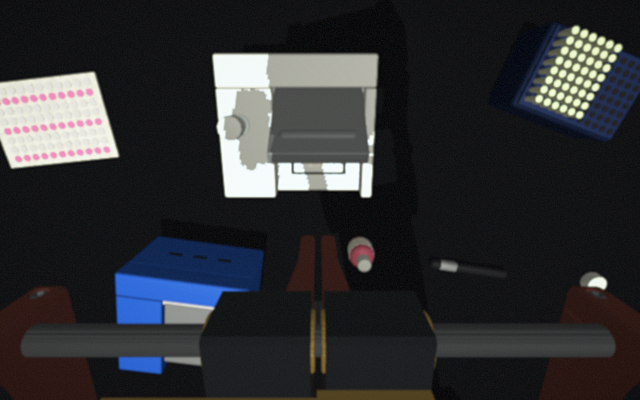

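The cover is fully open: edge near image row 155, cassette frame at (318,167). The cassette top is 16.5 mm below cover level, so about 5 mm is pushed in, with its front edge at about -79. I'll press it from x = -84 so the gripper body clears the cover's edge.

Request:
apply_moves --steps '[[0,[5,0,40],0],[0,[5,0,80],0],[0,[5,0,115],0],[0,[5,0,140],0],[0,[5,0,150],0],[0,[5,0,154],0],[0,[5,0,156],0],[0,[5,0,156],0]]'

```text
time: 7.5
position: [0.4652, 0.2482, 0.0452]
tcp_rot: [[0.981, 0.194, 0.001], [0.194, -0.981, 0.0], [0.001, -0.0, -1.0]]
wrist_force: [0.3, 0.3, -0.0]
finger_gap: 0.005
gripper_force: 0.0
```

```bash
python3 -c "from h import *;look()"
```

```text
7.5 tcp [-84.5   0.2 -58.8] F [ 0.3  0.3 -0. ]
cover slope 1.2201133489087592 18076
tip z 25.092852004035237 x -66.54795044813153
```

Request:
apply_moves --steps '[[0,[0,0,1],0],[0,[0,0,2],0],[0,[0,0,3],0],[0,[0,0,4],0],[0,[0,0,4],0]]'

```text
time: 7.97
position: [0.4651, 0.2482, 0.0412]
tcp_rot: [[0.981, 0.195, 0.001], [0.195, -0.981, 0.001], [0.001, -0.0, -1.0]]
wrist_force: [0.4, -0.6, 1.5]
finger_gap: 0.007
gripper_force: 0.7
```

Request:
apply_moves --steps '[[0,[0,0,1],0],[0,[0,0,2],0],[0,[0,0,2],0]]'

```text
time: 8.22
position: [0.4652, 0.2483, 0.0408]
tcp_rot: [[0.981, 0.195, 0.002], [0.195, -0.981, 0.001], [0.002, -0.0, -1.0]]
wrist_force: [-3.5, -0.4, 10.3]
finger_gap: 0.006
gripper_force: 4.8
```

Request:
apply_moves --steps '[[0,[0,0,0.5],0],[0,[0,0,1],0],[0,[0,0,1],0]]'

```text
time: 8.47
position: [0.4653, 0.2483, 0.0408]
tcp_rot: [[0.981, 0.195, 0.003], [0.195, -0.981, 0.001], [0.003, -0.001, -1.0]]
wrist_force: [-6.0, -3.4, 13.3]
finger_gap: 0.0
gripper_force: 6.9
```

Request:
apply_moves --steps '[[0,[0,0,-15],0],[0,[-5,0,-55],0],[0,[-5,0,-95],0],[0,[-5,0,-135],0],[0,[-5,0,-170],0],[0,[-5,0,-170],0],[0,[-5,0,-170],0]]'

```text
time: 9.05
position: [0.4608, 0.2475, 0.2105]
tcp_rot: [[0.981, 0.195, 0.005], [0.195, -0.981, 0.002], [0.005, -0.001, -1.0]]
wrist_force: [-0.2, 0.1, -0.5]
finger_gap: 0.004
gripper_force: 0.0
```

```bash
python3 - <<'E'
from h import *
I,D,Q,c=look("pics/w5.png")
ok=D>0
for x in range(-95,-60,4):
    r=[]
    for y0,y1 in((-36,-29),(-20,-7),(-5,5),(7,20),(29,36)):
        m=ok&(abs(Q[...,0]-x)<2)&(Q[...,1]>y0)&(Q[...,1]<y1)&(Q[...,2]<75)
        r.append(np.percentile(Q[m][:,2],[5,50,95]).round(1).tolist() if m.sum()>4 else None)
    print(x,r)
E
```

```text
9.05 tcp [-89.    0.4 106.5] F [-0.2  0.1 -0.5]
cover slope 1.1328369557881528 2569
tip z 148.18245955565885 x -77.97418808650326
-95 [[-25.2, -24.1, -23.0], [-25.0, -24.0, -22.9], [-25.2, -24.2, -22.9], [-25.3, -24.2, -22.8], [-24.8, -24.0, -23.2]]
-91 [[-25.2, -24.2, -23.8], [-25.3, -24.3, -23.2], [-25.1, -24.4, -23.2], [-25.5, -24.2, -23.3], [-25.2, -24.3, -23.3]]
-87 [[-25.2, -24.3, -23.0], [-25.0, -23.9, -22.9], [-24.9, -24.1, -23.0], [-25.1, -24.0, -23.0], [-25.6, -24.0, -23.3]]
-83 [[-24.8, -23.7, -22.9], [-25.1, -24.1, -22.8], [-24.9, -23.9, -22.6], [-25.3, -23.8, -22.8], [-24.9, -23.9, -23.2]]
-79 [[-25.3, -24.0, -23.0], [-24.3, -23.3, -22.3], [-24.2, -23.3, -21.8], [-24.6, -23.3, -22.2], [-25.0, -24.2, -23.4]]
-75 [[-24.9, -24.3, -23.2], [-24.2, -23.0, -21.8], [-24.3, -23.2, -22.0], [-24.1, -23.3, -22.1], [-25.1, -24.0, -23.0]]
-71 [[-25.0, -24.2, -22.7], [-24.0, -23.1, -22.6], [-24.1, -23.4, -22.2], [-23.9, -23.2, -22.6], [-25.2, -24.5, -23.7]]
-67 [None, None, None, None, None]
-63 [None, None, None, None, None]
```

```bash
python3 - <<'E'
from h import *
A=[]
for i in range(6):
    c=cam("wrist"); I,D=arm.grab_frame("wrist"); A.append(D)
D=np.mean(A,0); Q=reader(cloud(c,D)); g=I.max(2)
b=(Q[...,2]<-15)&(Q[...,2]>-35)&(abs(Q[...,1])<40)
for x in np.arange(-96,-65,1.5):
    k=b&(abs(Q[...,0]-x)<.75)&(abs(Q[...,1])<18); e=b&(abs(Q[...,0]-x)<.75)&(abs(Q[...,1])>30)&(abs(Q[...,1])<38)
    if k.sum()>3 and e.sum()>3: print(x,k.sum(),Q[k][:,2].mean().round(2),g[k].mean().round(),"side",Q[e][:,2].mean().round(2),g[e].mean().round())
cv2.imwrite("pics/w6.png",cv2.resize(I[130:210,250:390,::-1],(770,440),interpolation=cv2.INTER_NEAREST))
E
```

```text
-96.0 36 -24.45 211.0 side -24.37 253.0
-94.5 65 -24.45 209.0 side -24.44 252.0
-93.0 35 -24.5 211.0 side -24.48 252.0
-91.5 57 -24.55 208.0 side -24.54 252.0
-90.0 47 -24.37 213.0 side -24.35 251.0
-88.5 35 -24.48 211.0 side -24.57 251.0
-87.0 68 -24.49 210.0 side -24.46 251.0
-85.5 34 -24.57 211.0 side -24.39 251.0
-84.0 50 -24.49 211.0 side -24.57 251.0
-82.5 51 -23.76 175.0 side -24.32 251.0
-81.0 35 -23.6 94.0 side -24.5 252.0
-79.5 63 -23.62 51.0 side -24.46 252.0
-78.0 38 -23.63 54.0 side -24.47 252.0
-76.5 48 -23.67 53.0 side -24.5 252.0
-75.0 57 -23.55 51.0 side -24.37 252.0
-73.5 33 -23.68 52.0 side -24.53 252.0
-72.0 34 -23.68 51.0 side -24.3 253.0
```

View pics/w6.png

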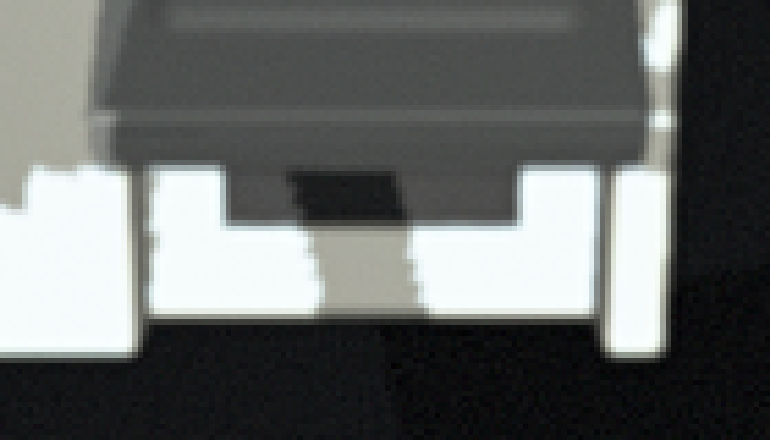

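The slot region is now uniformly dark, flush with its frame and with no white proud of it, so the cassette is home. Next I'll close the cover, following its arc on the top face.

Request:
apply_moves --steps '[[0,[30,0,0],0],[0,[55,0,20],0],[0,[55,0,55],0],[0,[55,0,80],0],[0,[55,0,90],0],[0,[50,0,97],0],[0,[45,0,102],0],[0,[41,0,107],0],[0,[37,0,113],0],[0,[34,0,119],0],[0,[32,0,126],0],[0,[30,0,132],0],[0,[30,0,137],0],[0,[29,0,141],0],[0,[29,0,144],0],[0,[29,0,144],0]]'

```text
time: 10.73
position: [0.4879, 0.2528, 0.0639]
tcp_rot: [[0.981, 0.195, 0.0], [0.195, -0.981, 0.0], [0.0, -0.0, -1.0]]
wrist_force: [0.3, 0.3, 2.6]
finger_gap: 0.005
gripper_force: 1.4
```

```bash
python3 -c "from h import *;look()"
```

```text
10.7333 tcp [-61.3   0.3 -40.1] F [0.3 0.3 2.6]
cover slope -0.059679847417293305 5285
tip z 2.0254491141976834 x -49.94676935953556
```

Request:
apply_moves --steps '[[0,[1,0,1],0],[0,[1,0,2],0],[0,[1,0,3],0],[0,[1,0,3.5],0],[0,[1,0,3.5],0]]'

```text
time: 11.2
position: [0.489, 0.2529, 0.0602]
tcp_rot: [[0.981, 0.195, -0.0], [0.195, -0.981, 0.0], [-0.0, -0.0, -1.0]]
wrist_force: [-1.9, -0.5, 3.8]
finger_gap: 0.006
gripper_force: 2.1
```

```bash
python3 -c "from h import *;look()"
```

```text
11.2 tcp [-60.3   0.2 -43.8] F [-1.9 -0.5  3.8]
cover slope -0.12023690642103345 5260
tip z -1.7429350122778748 x -48.82047664453945
```

Slope is -0.12, so the cover is at its stop. I'll release and check.

Request:
apply_moves --steps '[[0,[0,0,-10],0],[0,[0,0,-40],0],[0,[0,0,-80],0],[0,[-20,0,-120],0],[0,[-30,0,-150],0],[0,[-30,0,-150],0],[0,[-30,0,-150],0],[0,[-30,0,-150],0],[0,[-30,0,-150],0]]'

```text
time: 12.0
position: [0.4595, 0.2467, 0.208]
tcp_rot: [[0.981, 0.194, -0.003], [0.194, -0.981, -0.001], [-0.003, 0.001, -1.0]]
wrist_force: [0.9, -0.1, 0.3]
finger_gap: 0.006
gripper_force: 0.0
```

```bash
python3 -c "from h import *;look('pics/w7.png')"
```

```text
12.0 tcp [-9.04e+01 -1.00e-01  1.04e+02] F [ 0.9 -0.1  0.3]
cover slope 0.02584137989516057 1920
tip z 146.03876881974054 x -78.83872624595517
```

View pics/w7.png

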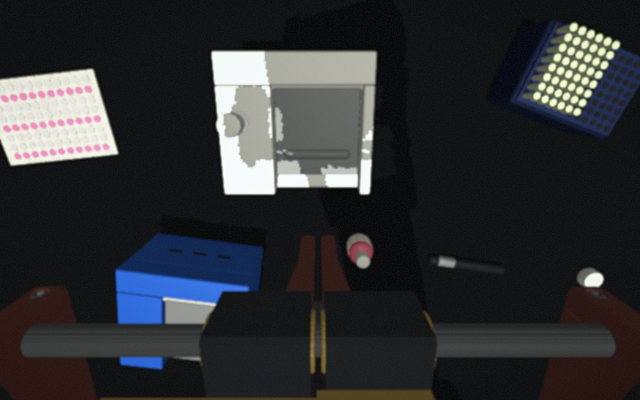

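The cover is shut again at the same slope as at the start (about 0.02), with the rib at row 154. The vial is standing in place at (232,124) and the gripper is clear.

```bash
python3 -c "from h import *;print(arm.finish_job())"
```

```text
the job is handed in; nothing more can be done
None
```

I opened the cover, pushed the cassette home and pressed the cover shut until it latched, then handed the job in at about 12 s; the vial and the loose things in view looked undisturbed.

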